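# Park a pump's flywheel just past compression and set its brake

### The job

Park the small diaphragm pump so that it starts without load: turn its flywheel by the black knob, counter-clockwise seen from above, until you feel the resistance climb to its peak and then fall away to almost nothing, and stop right there. Then swing the brake lever over as far as it goes, away from the robot. Do not force the wheel, whose mount is soft, and do not disturb the bottles and the dish beside the pump.

Things in the scene. Friction and masses are not known exactly. Their poses are not given: they have to be found in the camera images.
- pump: diaphragm pump: grey base plate 190 x 310 x 20 mm with a white housing on its left part, fixed to the worktop. Origin: centre of the plate's underside; x across the plate to the far side (round head), y along the plate towards the housing (left), z up
- wheel_axis (a point): point on the vertical axis of the flywheel at rest, at the height of the knob's middle, 144 mm above the worktop. The shaft stands on a rubber mount that gives 1 mm for each 12 N of sideways push in any direction; pushed 2 mm (24 N) off this axis it counts as forced
- knob_center (a point): middle of the finger knob: an upright black round knob 18 mm in diameter and 45 mm tall (122 to 167 mm above the worktop), standing on the flywheel 58 mm from its axis and spinning freely on its own pin. z up
- brake_lever (a joint): angle of the brake lever in rad: 0 off (leaning to the pump's -x side, towards the robot), 1.0 fully over to the pump's +x side. It stays where it is left
- brake_lever_tip (a point): tip of the brake lever, a thin black stick 70 mm long with a round end on a dark block on the right part of the base plate (115 mm to the pump's -y side). The tip swings in the pump's x-z plane about a pivot at the top of the block
- valve_rod (a joint): position in m of a rod hidden in the pump, geared to the shaft: 0 until the catch, then 0.0002 m per rad; drowned in noise. Rad after the catch: force at the knob peaks at 0.5, is back to half the peak at dead centre (1.05), to almost nothing by 1.2 to 1.5; a hard stop comes at 2.3. Right place to stop: 0.95 to 1.7
- bottle_250: bystander: clear bottle with a blue cap, 69 mm across and 150 mm tall, left of the pump; origin at the centre of its underside
- dropper_2: bystander: small white dropper bottle, 27 mm across and 86 mm tall, in front of the pump; origin at the centre of its underside
- petri_1: bystander: round flat dish 61 mm across and 15 mm tall, right of the pump; origin at the centre of its underside
- flywheel: level steel disc, 150 mm across, 18 mm thick, top 121 mm above the worktop; origin on its axis at its underside, x towards the knob. Turned counter-clockwise by the knob it first moves lightly (under 3 N) through a slack of 0.1 to 1.8 rad, then catches the shaft: about 7 N, climbing to a peak of 11 to 15 N. The catch cannot be seen, only felt. It stays where it is left

How it is judged:
By the outcome, as a careful person would: the job done as asked, in the order asked, and still so for the second after the job is handed in, with the robot touching nothing.
It also fails if it takes over 58 s, if anything falls off the work surface, if the arm or the gripper's body presses on something with over 40 N, if the wrist force passes 120 N, or if a joint passes its speed limit or range.

### The arm

A 6-joint arm with a two-finger parallel gripper is mounted at the origin on a cart in front of the work surface, level with it; the furniture and walls round the work are solid. World frame = base frame: x ahead of the robot, y to its left, z up, the work surface at z = 0. Lengths are in m, angles in rad, forces in N, time in s.
With the tool pointing down it reaches from about 0.25 to 0.725 m from the base axis. Payload 4 kg.
Tool frame: the origin (TCP) lies on the centre line of the jaws, within the pads' length; the fingertips stand 17 mm ahead of it and the grasp point (between the pads) lies 2 mm behind it; z points along the fingers, y is the line along which they close (so a half turn about z gives the same grasp; the last joint's range is limited). The gripper opens to 85 mm and grips with 20 to 120 N. Pads are 22 mm wide; open, the fingers measure 114 mm over their backs; the gripper's body (76 mm by 85 mm) begins 54 mm behind the grasp point. The pads swing forward as they close: fully open they stand 13 mm farther back than shut.
Start: joints at [-1.289, 0.241, 0.005, 1.335, 0, 1.571], TCP at [0.139, -0.48, 0.248] pointing down, gripper open.
Joint ranges: [-2.72, 2.72], [-1.05, 1.87], [-1.09, 1.28], [-1.99, 2.15], [-1.42, 1.44], [-3.14, 3.14]. Speed limits (rad/s): [2.79, 2.79, 3.14, 3.14, 3.14, 3.14].

### API

Orientations are given as a unit quaternion [x, y, z, w].
In Python, from workcell import get_obs, imaging, order gives the robot as it stands.
- The arm moves only by the tool apply_moves, never from a script. Its argument "targets" is a list that holds one entry, the list of rows, each a list of 5 numbers: the shift along the world's x, y, z in units of 40 mm (1.0 is 40 mm), then the turn about the world's z in degrees, then the gripper command: -1 is shut, 1 is fully open, values between are in proportion. In form: [[[dx, dy, dz, turn, fingers], ...]]. A call has 1 to 8 rows; each row shifts and turns the commanded pose from where the row before left it; what a row does not reach is not made up. A row lasts 1/12 s, in which the tool goes at most 41.7 mm and 7.16 degrees, less where a joint would pass 70% of its speed; a pose out of reach is approached as far as the arm can. A call is refused whole if a number of a shift passes 1 or a number of a turn 7.16, either way. A call with a gripper value outside its range is refused whole. The fingers move at their own pace and stop on an object; the grip force is fixed at half the most. Time passes only in rows, so rows that do not move let the fingers close. It gives the time, the measured TCP pose, the force, the opening and the grip force at its end, in the units of the state.
- get_obs(): the state, without advancing time (a new reading comes with each control period).
- imaging.camera(name): name is "side" or "top"; returns (picture, depth): 420x560x3 uint8, blue, green, red; 420x560 float32, m along the optical axis (not along the pixel's ray), 0 where there is no reading.
- imaging.get_calibration(name): a dict with "camera_matrix" (3x3 intrinsics, pixels), "k1" (the pictures are not rectified: a ray, as slopes to the right and down, at radius r is drawn at 1 + k1 r^2 times it, then the intrinsics apply), "eye" and "rotation" of the camera in the world. Camera axes: x right, y down, z forward; pixel columns grow to the right and rows downward; lengths in m; the calibration is good to about 2 mm. A picture is of the moment at which its call begins. get_calibration takes no time and is no camera call.
- order.job_done(): hands the job in; it is judged then, once.
The state is a dict: "clock": time; "joint_pos": joint angles; "joint_vel": joint speeds; "tau": joint torques, N m; "eef_pos": TCP position; "tool_rot": TCP orientation; "ft_force": force on the tool from outside, world axes, zero at the start; "ft_torque": the same for the moment, N m; "grip_width": finger opening in m; "grasp_force": force on a finger pad.
Only numpy, scipy, OpenCV 4.12 (cv2) and the standard library are available. Lean on these libraries where they do the work, as an engineer would, in place of code of your own. Each camera call takes 0.05 s, during which the arm holds its last target. There are 200 camera calls.

## Working session

There is one attempt and no reset: what is moved stays moved. The work goes in short steps, Python scripts to look and compute and a tool call to move; the robot and the scene stay as the last step left them, time stands still between calls to the robot, and variables do not carry over. Pictures are saved under pics/ and viewed, at most 10 in all, crops included, and the job is handed in when it is done.

Besides the shell and the picture viewer there is one more tool, called after "Emit:" as a command line: name --argument value ..., lists and objects as JSON in quotes. apply_moves: Moves the arm, as the interface text tells. Its arguments: {"type":"object","properties":{"targets":{"type":"array","items":{"type":"array","items":{"type":"array","items":{"type":"number"}}}}},"required":["targets"]}

```bash
mkdir -p pics; ls; cat > h.py <<'E'
import numpy as np, cv2
from workcell import get_obs, imaging, order
def ray(name,u,v):
    c=imaging.get_calibration(name);K=np.array(c["camera_matrix"]);R=np.array(c["rotation"])
    f=np.array([(u-K[0,2])/K[0,0],(v-K[1,2])/K[1,1]]);s=f.copy()
    for _ in range(20): s=f/(1+c["k1"]*(s@s))
    return np.array(c["eye"]),R@np.array([s[0],s[1],1.])
def onz(name,u,v,z):
    e,d=ray(name,u,v);return e+d*(z-e[2])/d[2]
def dep(name,u,v,D):
    e,d=ray(name,u,v);return e+d*D
E
python3 - <<'E'
from h import *
for n in("top","side"):
    p,d=imaging.camera(n);cv2.imwrite(f"pics/{n}0.png",p);np.save(f"{n}_d.npy",d);print(imaging.get_calibration(n))
print(get_obs())
E
```

```text
pics
{'camera_matrix': array([[424.61977885,   0.        , 290.58648772],
       [  0.        , 424.61977885, 206.28668203],
       [  0.        ,   0.        ,   1.        ]]), 'k1': -0.10330075194571517, 'eye': array([0.29345498, 0.08096354, 1.19067671]), 'rotation': array([ 0.71383753, -0.69304499,  0.07057117, -0.07172397])}
{'camera_matrix': array([[424.13114755,   0.        , 292.99334099],
       [  0.        , 424.13114755, 207.90678021],
       [  0.        ,   0.        ,   1.        ]]), 'k1': -0.019795038392231974, 'eye': array([ 0.27687711, -0.82732764,  0.47335942]), 'rotation': array([ 0.81691804, -0.11251754,  0.07492464, -0.56068798])}
{'clock': 0.1, 'joint_pos': array([-1.28898409e+00,  2.41372029e-01,  3.89427252e-03,  1.33521659e+00,
        2.18063639e-05,  1.57077484e+00]), 'joint_vel': array([-9.35157924e-05, -1.11732566e-03,  3.73560378e-03,  1.57723109e-03,
        1.01345134e-03,  1.51517516e-03]), 'tau': array([-1.81553169e-04, -3.73137867e+01,  2.53009701e+01,  1.08454633e-02,
        8.22517359e-05,  2.16032436e-05]), 'eef_pos': array([ 0.13890891, -0.47977216,  0.24749826]), 'tool_rot': array([ 9.90087194e-01,  1.40450872e-01, -1.22473690e-04, -9.41134656e-04]), 'ft_force': array([-0.15291541,  0.64964996, -0.85055754]), 'ft_torque': array([-0.0032108 ,  0.01019942,  0.03573124]), 'grasp_force': 0.0, 'grip_width': 0.0852480685824081}
```

View pics/top0.png

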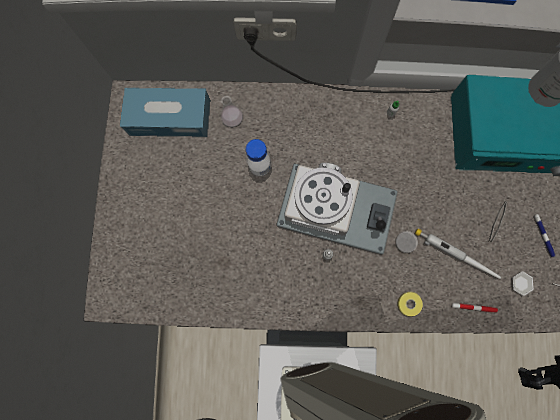

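View pics/side0.png

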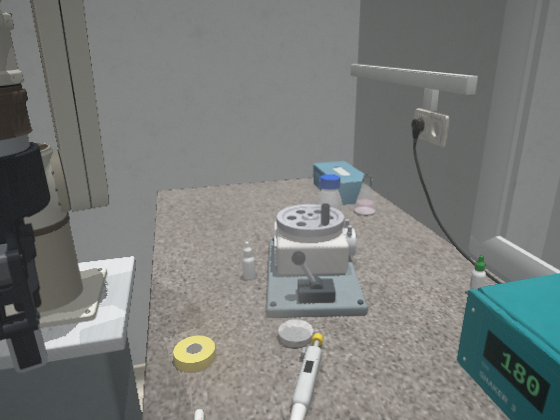

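The top view shows the wheel at about (323,196), the knob at (346,188) and the lever block at (378,217). In the side view the knob is at (325,213) and the lever leans left at about (308,270). The rotation is a quaternion, so I'll fix that in the helper and crop for detail.

```bash
sed -i 's/^import numpy.*/&\nfrom scipy.spatial.transform import Rotation/; s/R=np.array(c\["rotation"\])/R=Rotation.from_quat(c["rotation"]).as_matrix()/' h.py
python3 - <<'E'
from h import *
t=cv2.imread("pics/top0.png");s=cv2.imread("pics/side0.png")
a=cv2.resize(t[145:275,230:430],None,fx=4,fy=4,interpolation=cv2.INTER_CUBIC)
cv2.imwrite("pics/tc.png",a[:520,:800])
b=cv2.resize(s[170:320,220:400],None,fx=4,fy=4,interpolation=cv2.INTER_CUBIC);cv2.imwrite("pics/sc.png",b)
print(onz("top",323,196,.121),onz("top",346,188,.167))
E
```

```text
[0.54162386 0.00297897 0.121     ] [ 0.55310547 -0.05068415  0.167     ]
```

View pics/tc.png

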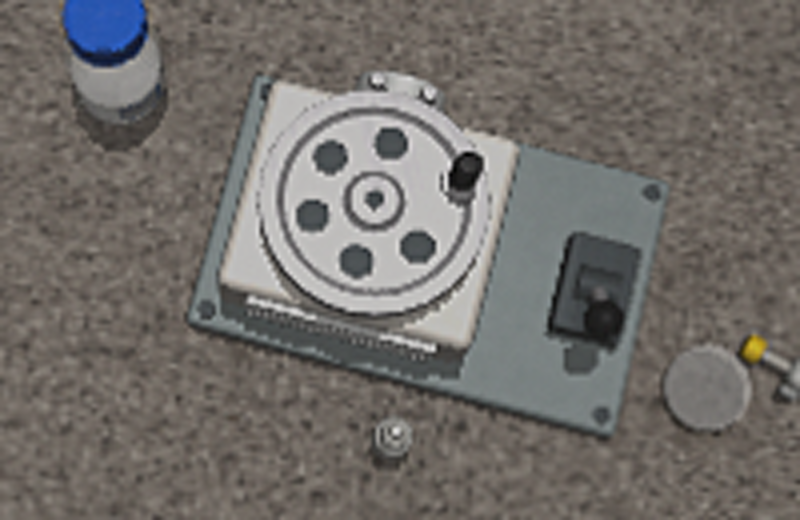

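View pics/sc.png

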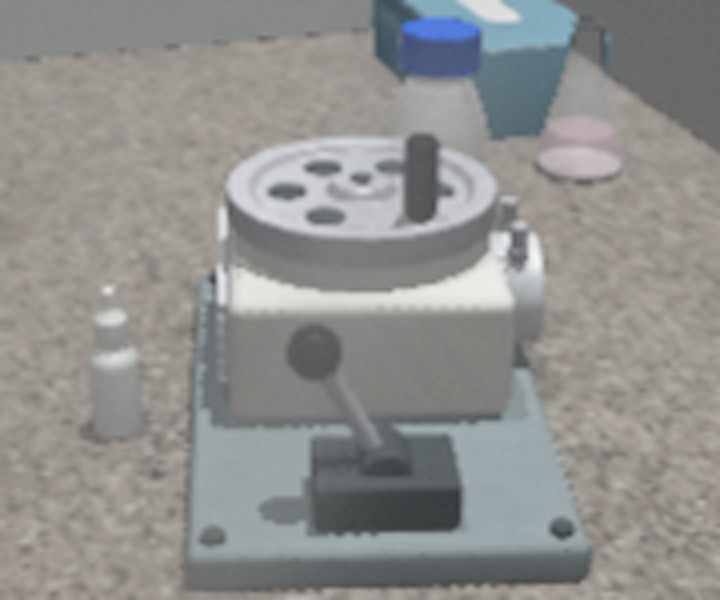

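The crops show the wheel hub at top (323.5,195), the knob top at about (347,186) and the lever ball at about (380.5,225). In the side view the ball is at about (298.5,258) and the knob at (325,214). I'll measure with depth plus rays.

```bash
cat >> h.py <<'E'
def tri(a,b):
    (e1,d1),(e2,d2)=ray("top",*a),ray("side",*b)
    t=np.linalg.lstsq(np.c_[d1,-d2],e2-e1,rcond=None)[0]
    p,q=e1+d1*t[0],e2+d2*t[1];return (p+q)/2,np.linalg.norm(p-q)
def cloud(name,d,box):
    u0,v0,u1,v1=box
    return np.array([[*dep(name,u,v,d[v,u]),u,v] for v in range(v0,v1) for u in range(u0,u1) if d[v,u]>0])
E
python3 - <<'E'
from h import *
np.set_printoptions(precision=4,suppress=True)
d=np.load("top_d.npy");t=cv2.imread("pics/top0.png")
P=cloud("top",d,(270,150,410,265))
w=P[(P[:,2]>.112)&(P[:,2]<.13)]
# keep wheel
c,r=cv2.minEnclosingCircle((w[:,:2]).astype(np.float32));print("wheel",c,r,len(w),np.median(w[:,2]))
k=P[(P[:,2]>.155)&(P[:,2]<.2)];print("knobtop",k[:,:3].mean(0),len(k),k[:,2].max())
print("hub",onz("top",323.5,194.75,.121),tri((323.5,194.75),(310,214.5)))
print("knob",onz("top",347,185.5,.167),tri((347,185.5),(325.4,205)))
print("ball",tri((380.6,224.7),(298.5,257.8)))
cs=[(230+x/4,145+y/4) for x,y in((260,74),(668,184),(610,437),(188,324))]
C=np.array([onz("top",*q,.02) for q in cs]);print(C,C.mean(0),[np.linalg.norm(C[i]-C[i-1]) for i in range(4)])
y=(C[0]+C[3]-C[1]-C[2])[:2];x=(C[0]+C[1]-C[2]-C[3])[:2];print(np.degrees(np.arctan2(-y[0],y[1])),np.degrees(np.arctan2(x[1],x[0])))
yaw=(np.arctan2(-y[0],y[1])+np.arctan2(x[1],x[0]))/2;Y=np.array([-np.sin(yaw),np.cos(yaw)])
print("pivot xy",C.mean(0)[:2]-.115*Y, "X",Y[1],-Y[0])
for n,z in(("dropper",(328,254)),("petri",(407,242)),("cap",(256.5,150))):
    print(n,onz("top",*z,{"dropper":.08,"petri":.015,"cap":.15}[n]))
k=P[(P[:,2]>.05)&(P[:,2]<.14)&(P[:,3]>368)];print("lever pts",k[:,:3].mean(0),k[:,2].max(),len(k))
E
```

```text
Traceback (most recent call last):
  File "h.py", line 19, in cloud
    return np.array([[*dep(name,u,v,d[v,u]),u,v] for v in range(v0,v1) for u in range(u0,u1) if d[v,u]>0])
                       ~~~^^^^^^^^^^^^^^^^^
  File "h.py", line 12, in dep
    e,d=ray(name,u,v);return e+d*D
        ~~~^^^^^^^^^^
  File "h.py", line 5, in ray
    c=imaging.get_calibration(name);K=np.array(c["camera_matrix"]);R=Rotation.from_quat(c["rotation"]).as_matrix()
ValueError: time passes only in moves, steps and waits
```

```bash
sed -i 's/^def ray/CAL={n:imaging.get_calibration(n) for n in("top","side")}\ndef ray/; s/c=imaging.get_calibration(name)/c=CAL[name]/' h.py
cat > m.py <<'E'
from h import *
np.set_printoptions(precision=4,suppress=True)
d=np.load("top_d.npy")
P=cloud("top",d,(270,150,410,265))
w=P[(P[:,2]>.112)&(P[:,2]<.13)]
c,r=cv2.minEnclosingCircle((w[:,:2]).astype(np.float32));print("wheel",c,r,len(w),np.median(w[:,2]))
k=P[(P[:,2]>.155)&(P[:,2]<.2)];print("knobtop",k[:,:3].mean(0),len(k),k[:,2].max())
print("hub",onz("top",323.5,194.75,.121),tri((323.5,194.75),(310,214.5)))
print("knob",onz("top",347,185.5,.167),tri((347,185.5),(325.4,205)))
print("ball",tri((380.6,224.7),(298.5,257.8)))
cs=[(230+x/4,145+y/4) for x,y in((260,74),(668,184),(610,437),(188,324))]
C=np.array([onz("top",*q,.02) for q in cs]);print(C,C.mean(0),[np.linalg.norm(C[i]-C[i-1]) for i in range(4)])
y=(C[0]+C[3]-C[1]-C[2])[:2];x=(C[0]+C[1]-C[2]-C[3])[:2];print(np.degrees(np.arctan2(-y[0],y[1])),np.degrees(np.arctan2(x[1],x[0])))
yaw=(np.arctan2(-y[0],y[1])+np.arctan2(x[1],x[0]))/2;Y=np.array([-np.sin(yaw),np.cos(yaw)])
print("pivot xy",C.mean(0)[:2]-.115*Y, "X",Y[1],-Y[0])
for n,z in(("dropper",(328,254)),("petri",(407,242)),("cap",(256.5,150))):
    print(n,onz("top",*z,{"dropper":.08,"petri":.015,"cap":.15}[n]))
k=P[(P[:,2]>.05)&(P[:,2]<.14)&(P[:,3]>368)];print("lever pts",k[:,:3].mean(0),k[:,2].max(),len(k))
E
python3 m.py
```

```text
wheel (0.5264657735824585, -0.045555055141448975) 0.12598274648189545 2375 0.1167440617688722
knobtop [ 0.5588 -0.0528  0.164 ] 41 0.1671966721239737
hub [0.545  0.0017 0.121 ] (array([0.545 , 0.0017, 0.1216]), np.float64(0.00022575367524222165))
knob [ 0.5596 -0.0532  0.167 ] (array([ 0.5606, -0.0537,  0.1626]), np.float64(0.0003455046975271179))
ball (array([ 0.4742, -0.1502,  0.1012]), np.float64(0.0003623877171972662))
[[ 0.6586  0.0774  0.02  ]
 [ 0.5862 -0.2159  0.02  ]
 [ 0.4047 -0.1719  0.02  ]
 [ 0.4754  0.1227  0.02  ]] [ 0.5312 -0.0469  0.02  ] [np.float64(0.18863500497569774), np.float64(0.3021833450340508), np.float64(0.1867260912850557), np.float64(0.30288888489156485)]
-13.678503768706248 -13.760414490939027
pivot xy [ 0.504  -0.1586] X 0.971468627602212 -0.23716809562981853
dropper [ 0.396  -0.0154  0.08  ]
petri [ 0.4412 -0.2427  0.015 ]
cap [0.6515 0.178  0.15  ]
lever pts [ 0.4875 -0.1528  0.0856] 0.1176346960411454 146
```

Emit:
apply_moves --targets '[[[0.65, 0.66, 0, 5.5, 0], [0.65, 0.66, 0, 5.5, 0], [0.65, 0.66, 0, 5.5, 0], [0.65, 0.66, 0, 5.5, 0], [0.65, 0.66, 0, 5.5, 0], [0.65, 0.66, 0, 5.5, 0], [0.65, 0.66, 0, 5.5, 0], [0.65, 0.66, 0, 5.5, 0]]]'

```text
clock: 0.77
eef_pos: [0.3477, -0.2674, 0.248]
tool_rot: [0.864, 0.503, -0.0, -0.0]
ft_force: [0.4, -1.2, 0.3]
grip_width: 0.0423
grasp_force: 0.0
```

```bash
cat > s.py <<'E'
from h import *
np.set_printoptions(precision=4,suppress=True)
C0=np.array([.545,.0017])
def st(c=C0):
    o=get_obs();R=Rotation.from_quat(o["tool_rot"]).as_matrix()
    th=np.degrees(np.arctan2(R[1,1],R[0,1]));v=o["eef_pos"][:2]-c;ph=np.arctan2(v[1],v[0])
    f=o["ft_force"];print("t",o["clock"],"p",o["eef_pos"],"thy",th.round(2),"tilt",R[2,2].round(4),"phi",np.degrees(ph).round(2),"r",np.hypot(*v).round(4),"F",f,"Ft",(-f[0]*np.sin(ph)+f[1]*np.cos(ph)).round(2),"Fr",(f[0]*np.cos(ph)+f[1]*np.sin(ph)).round(2),"w",o["grip_width"],"j",o["joint_pos"])
if __name__=="__main__": st()
E
python3 s.py
```

```text
t 0.7667 p [ 0.3477 -0.2674  0.248 ] thy -29.6 tilt -1.0 phi -126.25 r 0.3337 F [ 0.3547 -1.1557  0.2713] Ft 0.97 Fr 0.72 w 0.0422896351972267 j [-0.6556  0.1198 -0.1444  1.3071 -0.      1.4318]
```

Emit:
apply_moves --targets '[[[0.66, 0.67, 0, 5.6, 0], [0.66, 0.67, 0, 5.6, 0], [0.66, 0.67, 0, 5.6, 0], [0.66, 0.67, 0, 5.6, 0], [0.66, 0.67, 0, 5.6, 0], [0.66, 0.67, 0, 5.6, 0], [0.66, 0.67, 0, 5.6, 0], [0.66, 0.66, 0, 5.6, 0]]]'

```text
clock: 1.43
eef_pos: [0.559, -0.0534, 0.2478]
tool_rot: [0.607, 0.795, -0.0, -0.0]
ft_force: [0.2, 0.1, -0.0]
grip_width: 0.0425
grasp_force: 0.0
```

Emit:
apply_moves --targets '[[[0, 0, 0, 0, 0], [0, 0, -0.5, 0, 0], [0, 0, -0.5, 0, 0], [0, 0, 0, 0, 0]]]'

```text
clock: 1.77
eef_pos: [0.5555, -0.0547, 0.2037]
tool_rot: [0.609, 0.793, -0.002, -0.004]
ft_force: [-1.5, -0.3, -0.5]
grip_width: 0.0424
grasp_force: 0.0
```

```bash
python3 s.py; python3 - <<'E'
from h import *
t,_=imaging.camera("top");s,_=imaging.camera("side")
a=cv2.resize(t[145:245,270:390],(480,400),interpolation=cv2.INTER_CUBIC);b=cv2.resize(s[150:250,270:350],(320,400),interpolation=cv2.INTER_CUBIC)
cv2.imwrite("pics/p5.png",np.hstack([a,b]))
E
```

```text
t 1.7667 p [ 0.5555 -0.0547  0.2037] thy 14.95 tilt -1.0 phi -79.49 r 0.0573 F [-1.5462 -0.2983 -0.5104] Ft -1.57 Fr 0.01 w 0.04238461220701174 j [-0.098   0.3841  0.0882  1.2837 -0.0002  1.2118]
```

View pics/p5.png

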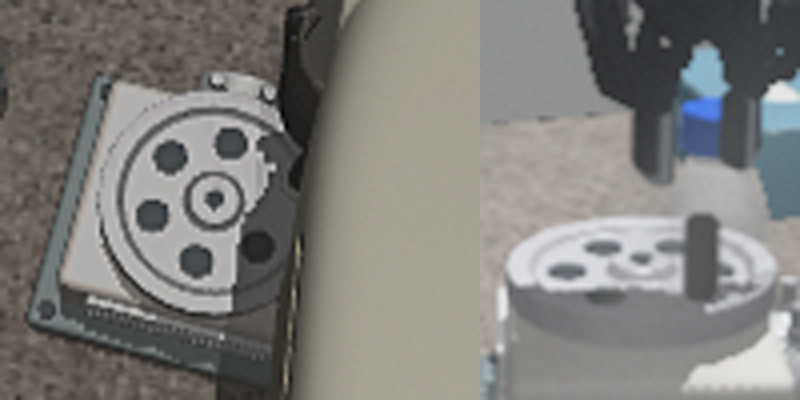

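The jaws straddle the knob in the side view (gap centre about 697, knob about 701 in the crop). The pose is off by a few mm, so I'll let it settle and check.

Emit:
apply_moves --targets '[[[0, 0, 0, 0, 0], [0, 0, 0, 0, 0], [0, 0, 0, 0, 0]]]'

```text
clock: 2.12
eef_pos: [0.5589, -0.0554, 0.2097]
tool_rot: [0.609, 0.793, 0.001, 0.001]
ft_force: [0.1, 0.5, 1.2]
grip_width: 0.0432
grasp_force: 0.0
```

Emit:
apply_moves --targets '[[[0, 0.03, -0.15, 0, 0], [0, 0, -0.3, 0, 0], [0, 0, -0.35, 0, 0], [0, 0, -0.35, 0, 0], [0, 0, -0.25, 0, 0], [0, 0, -0.1, 0, 0], [0, 0, 0, 0, 0], [0, 0, 0, 0, 0]]]'

```text
clock: 2.78
eef_pos: [0.5584, -0.0539, 0.1486]
tool_rot: [0.609, 0.793, 0.0, 0.0]
ft_force: [0.6, -0.3, 0.8]
grip_width: 0.043
grasp_force: 0.0
```

Emit:
apply_moves --targets '[[[0, 0, 0, 0, -0.1], [0, 0, 0, 0, -0.2], [0, 0, 0, 0, -0.3], [0, 0, 0, 0, -0.3], [0, 0, 0, 0, -0.3], [0, 0, 0, 0, -0.3]]]'

```text
clock: 3.28
eef_pos: [0.5583, -0.0539, 0.1485]
tool_rot: [0.609, 0.793, 0.0, 0.0]
ft_force: [0.3, 0.4, 1.1]
grip_width: 0.0298
grasp_force: 0.0
```

```bash
python3 s.py
```

```text
t 3.2833 p [ 0.5583 -0.0539  0.1485] thy 14.94 tilt -1.0 phi -76.49 r 0.0572 F [0.2669 0.3776 1.0752] Ft 0.35 Fr -0.3 w 0.02984166352368535 j [-0.0962  0.4201 -0.0066  1.1437  0.0001  1.2138]
```

```bash
python3 - <<'E'
from h import *
for i in range(36):
    a=np.radians(-69)+.1*i;b=a+.1
    d=.058*np.array([np.cos(b)-np.cos(a),np.sin(b)-np.sin(a)])/4/.04
    e=C=np.array([.545,.0017])+.058*np.array([np.cos(b),np.sin(b)])
    print(i+1,"row",d.round(3),"end",e.round(4),"thy",round(np.degrees(b)+84,1))
E
```

```text
1 row [0.033 0.015] end [ 0.5711 -0.0501] thy 20.7
2 row [0.032 0.018] end [ 0.5761 -0.0472] thy 26.5
3 row [0.03  0.021] end [ 0.5809 -0.0439] thy 32.2
4 row [0.027 0.024] end [ 0.5852 -0.0401] thy 37.9
5 row [0.025 0.026] end [ 0.5892 -0.0359] thy 43.6
6 row [0.022 0.029] end [ 0.5927 -0.0313] thy 49.4
7 row [0.019 0.031] end [ 0.5958 -0.0263] thy 55.1
8 row [0.016 0.033] end [ 0.5983 -0.0211] thy 60.8
9 row [0.013 0.034] end [ 0.6003 -0.0157] thy 66.6
10 row [0.009 0.035] end [ 0.6018 -0.0101] thy 72.3
11 row [0.006 0.036] end [ 0.6027 -0.0043] thy 78.0
12 row [0.002 0.036] end [0.603  0.0015] thy 83.8
13 row [-0.002  0.036] end [0.6027 0.0072] thy 89.5
14 row [-0.005  0.036] end [0.6019 0.013 ] thy 95.2
15 row [-0.009  0.035] end [0.6005 0.0186] thy 100.9
16 row [-0.012  0.034] end [0.5985 0.0241] thy 106.7
17 row [-0.016  0.033] end [0.596  0.0293] thy 112.4
18 row [-0.019  0.031] end [0.593  0.0342] thy 118.1
19 row [-0.022  0.029] end [0.5895 0.0389] thy 123.9
20 row [-0.025  0.027] end [0.5856 0.0431] thy 129.6
21 row [-0.027  0.024] end [0.5812 0.047 ] thy 135.3
22 row [-0.029  0.021] end [0.5765 0.0504] thy 141.1
23 row [-0.031  0.018] end [0.5715 0.0533] thy 146.8
24 row [-0.033  0.015] end [0.5662 0.0557] thy 152.5
25 row [-0.034  0.012] end [0.5608 0.0575] thy 158.2
26 row [-0.035  0.008] end [0.5551 0.0588] thy 164.0
27 row [-0.036  0.005] end [0.5494 0.0595] thy 169.7
28 row [-0.036  0.001] end [0.5436 0.0597] thy 175.4
29 row [-0.036 -0.003] end [0.5378 0.0592] thy 181.2
30 row [-0.036 -0.006] end [0.5321 0.0582] thy 186.9
31 row [-0.035 -0.01 ] end [0.5265 0.0567] thy 192.6
32 row [-0.034 -0.013] end [0.5211 0.0545] thy 198.3
33 row [-0.032 -0.017] end [0.5159 0.0519] thy 204.1
34 row [-0.03 -0.02] end [0.5111 0.0487] thy 209.8
35 row [-0.028 -0.023] end [0.5065 0.0451] thy 215.5
36 row [-0.026 -0.025] end [0.5024 0.0411] thy 221.3
```

Emit:
apply_moves --targets '[[[0.047, 0.009, 0, 0, -0.3], [0.047, 0.009, 0, 0, -0.3], [0.047, 0.009, 0, 0, -0.3], [0.047, 0.009, 0, 0, -0.3]]]'

```text
clock: 3.62
eef_pos: [0.5658, -0.0525, 0.1482]
tool_rot: [0.609, 0.793, -0.0, -0.0]
ft_force: [-1.5, 0.1, 0.6]
grip_width: 0.0302
grasp_force: 0.9
```

Emit:
apply_moves --targets '[[[0.033, 0.015, 0, 1.43, -0.3], [0.033, 0.015, 0, 1.43, -0.3], [0.033, 0.015, 0, 1.43, -0.3], [0.033, 0.015, 0, 1.43, -0.3]]]'

```text
clock: 3.95
eef_pos: [0.571, -0.05, 0.1482]
tool_rot: [0.568, 0.823, -0.0, -0.0]
ft_force: [-0.6, -0.8, 1.4]
grip_width: 0.0297
grasp_force: 0.7
```

Emit:
apply_moves --targets '[[[0.032, 0.018, 0, 1.43, -0.3], [0.032, 0.018, 0, 1.43, -0.3], [0.032, 0.018, 0, 1.43, -0.3], [0.032, 0.018, 0, 1.43, -0.3]]]'

```text
clock: 4.28
eef_pos: [0.5762, -0.0471, 0.1483]
tool_rot: [0.526, 0.85, -0.0, -0.0]
ft_force: [-1.8, -0.5, 0.6]
grip_width: 0.0297
grasp_force: 0.7
```

Emit:
apply_moves --targets '[[[0.03, 0.021, 0, 1.43, -0.3], [0.03, 0.021, 0, 1.43, -0.3], [0.03, 0.021, 0, 1.43, -0.3], [0.03, 0.021, 0, 1.43, -0.3]]]'

```text
clock: 4.62
eef_pos: [0.581, -0.0437, 0.1483]
tool_rot: [0.483, 0.876, 0.0, -0.0]
ft_force: [-0.9, 0.0, 0.3]
grip_width: 0.0298
grasp_force: 0.7
```

```bash
python3 s.py
```

```text
t 4.6167 p [ 0.581  -0.0437  0.1483] thy 32.25 tilt -1.0 phi -51.53 r 0.0579 F [-0.9063  0.0116  0.3414] Ft -0.7 Fr -0.57 w 0.029780546701469873 j [-0.075   0.4613  0.058   1.1676  0.0001  0.9328]
```

Emit:
apply_moves --targets '[[[0.027, 0.024, 0, 1.43, -0.3], [0.027, 0.024, 0, 1.43, -0.3], [0.027, 0.024, 0, 1.43, -0.3], [0.027, 0.024, 0, 1.43, -0.3]]]'

```text
clock: 4.95
eef_pos: [0.5854, -0.0398, 0.1483]
tool_rot: [0.439, 0.899, -0.0, -0.0]
ft_force: [-0.5, -0.4, -0.5]
grip_width: 0.0301
grasp_force: 0.7
```

Emit:
apply_moves --targets '[[[0.025, 0.026, 0, 1.43, -0.3], [0.025, 0.026, 0, 1.43, -0.3], [0.025, 0.026, 0, 1.43, -0.3], [0.025, 0.026, 0, 1.43, -0.3]]]'

```text
clock: 5.28
eef_pos: [0.5894, -0.0357, 0.1483]
tool_rot: [0.393, 0.919, -0.0, 0.0]
ft_force: [-0.1, -0.9, 0.3]
grip_width: 0.0297
grasp_force: 0.7
```

Emit:
apply_moves --targets '[[[0.022, 0.029, 0, 1.43, -0.3], [0.022, 0.029, 0, 1.43, -0.3], [0.022, 0.029, 0, 1.43, -0.3], [0.022, 0.029, 0, 1.43, -0.3]]]'

```text
clock: 5.62
eef_pos: [0.5929, -0.0311, 0.1483]
tool_rot: [0.347, 0.938, -0.0, 0.0]
ft_force: [-1.2, -1.2, -0.1]
grip_width: 0.0301
grasp_force: 0.7
```

Emit:
apply_moves --targets '[[[0.019, 0.031, 0, 1.43, -0.3], [0.019, 0.031, 0, 1.43, -0.3], [0.019, 0.031, 0, 1.43, -0.3], [0.019, 0.031, 0, 1.43, -0.3]]]'

```text
clock: 5.95
eef_pos: [0.5959, -0.0261, 0.1483]
tool_rot: [0.3, 0.954, -0.0, -0.0]
ft_force: [-0.9, -0.7, 1.0]
grip_width: 0.0299
grasp_force: 0.7
```

Emit:
apply_moves --targets '[[[0.016, 0.033, 0, 1.43, -0.3], [0.016, 0.033, 0, 1.43, -0.3], [0.016, 0.033, 0, 1.43, -0.3], [0.016, 0.033, 0, 1.43, -0.3]]]'

```text
clock: 6.28
eef_pos: [0.5985, -0.0208, 0.1483]
tool_rot: [0.252, 0.968, -0.0, 0.0]
ft_force: [-1.1, -1.5, 0.0]
grip_width: 0.0296
grasp_force: 0.7
```

Emit:
apply_moves --targets '[[[0.013, 0.034, 0, 1.43, -0.3], [0.013, 0.034, 0, 1.43, -0.3], [0.013, 0.034, 0, 1.43, -0.3], [0.013, 0.034, 0, 1.43, -0.3]]]'

```text
clock: 6.62
eef_pos: [0.6006, -0.0154, 0.1483]
tool_rot: [0.203, 0.979, -0.0, 0.0]
ft_force: [-0.3, -1.1, 0.5]
grip_width: 0.0298
grasp_force: 0.7
```

Emit:
apply_moves --targets '[[[0.009, 0.035, 0, 1.43, -0.3], [0.009, 0.035, 0, 1.43, -0.3], [0.009, 0.035, 0, 1.43, -0.3], [0.009, 0.035, 0, 1.43, -0.3]]]'

```text
clock: 6.95
eef_pos: [0.6014, -0.0115, 0.1483]
tool_rot: [0.155, 0.988, -0.002, -0.0]
ft_force: [-2.2, -7.0, -0.2]
grip_width: 0.0303
grasp_force: 3.6
```

Emit:
apply_moves --targets '[[[0.006, 0.036, 0, 1.43, -0.3], [0.006, 0.036, 0, 1.43, -0.3], [0.006, 0.036, 0, 1.43, -0.3], [0.006, 0.036, 0, 1.43, -0.3]]]'

```text
clock: 7.28
eef_pos: [0.6026, -0.0066, 0.1484]
tool_rot: [0.105, 0.994, -0.003, -0.0]
ft_force: [-1.5, -7.9, 1.5]
grip_width: 0.0301
grasp_force: 4.4
```

Caught just after step 9 (TCP phi about -15.5°). The force is now about 8 N and climbing.

Emit:
apply_moves --targets '[[[0.002, 0.036, 0, 1.43, -0.3], [0.002, 0.036, 0, 1.43, -0.3], [0.002, 0.036, 0, 1.43, -0.3], [0.002, 0.036, 0, 1.43, -0.3]]]'

```text
clock: 7.62
eef_pos: [0.6032, -0.0015, 0.1485]
tool_rot: [0.056, 0.998, -0.003, 0.0]
ft_force: [-0.3, -10.6, 1.1]
grip_width: 0.0299
grasp_force: 5.1
```

Emit:
apply_moves --targets '[[[-0.002, 0.036, 0, 1.43, -0.3], [-0.002, 0.036, 0, 1.43, -0.3], [-0.002, 0.036, 0, 1.43, -0.3], [-0.002, 0.036, 0, 1.43, -0.3]]]'

```text
clock: 7.95
eef_pos: [0.6032, 0.0036, 0.1486]
tool_rot: [0.006, 1.0, -0.004, 0.0]
ft_force: [-0.6, -11.9, 0.5]
grip_width: 0.03
grasp_force: 5.8
```

```bash
python3 s.py
```

```text
t 7.95 p [0.6032 0.0036 0.1486] thy 89.28 tilt -1.0 phi 1.89 r 0.0583 F [ -0.6345 -11.9047   0.4692] Ft -11.88 Fr -1.03 w 0.030002090911115935 j [ 0.0096  0.4995  0.1209  1.1913 -0.0075  0.0221]
```

Emit:
apply_moves --targets '[[[-0.005, 0.036, 0, 1.43, -0.3], [-0.005, 0.036, 0, 1.43, -0.3], [-0.005, 0.036, 0, 1.43, -0.3], [-0.005, 0.036, 0, 1.43, -0.3]]]'

```text
clock: 8.28
eef_pos: [0.6029, 0.0089, 0.1487]
tool_rot: [-0.043, 0.999, -0.004, 0.001]
ft_force: [0.5, -13.3, -0.5]
grip_width: 0.0299
grasp_force: 6.4
```

Emit:
apply_moves --targets '[[[-0.009, 0.035, 0, 1.43, -0.3], [-0.009, 0.035, 0, 1.43, -0.3], [-0.009, 0.035, 0, 1.43, -0.3], [-0.009, 0.035, 0, 1.43, -0.3]]]'

```text
clock: 8.62
eef_pos: [0.602, 0.0142, 0.1489]
tool_rot: [-0.093, 0.996, -0.005, 0.001]
ft_force: [2.4, -13.6, -0.2]
grip_width: 0.0301
grasp_force: 6.8
```

Emit:
apply_moves --targets '[[[-0.012, 0.034, 0, 1.43, -0.3], [-0.012, 0.034, 0, 1.43, -0.3], [-0.012, 0.034, 0, 1.43, -0.3], [-0.012, 0.034, 0, 1.43, -0.3]]]'

```text
clock: 8.95
eef_pos: [0.6007, 0.0195, 0.149]
tool_rot: [-0.143, 0.99, -0.005, 0.002]
ft_force: [3.4, -13.7, -0.9]
grip_width: 0.03
grasp_force: 7.0
```

```bash
python3 s.py
```

```text
t 8.95 p [0.6007 0.0195 0.149 ] thy 106.39 tilt -0.9999 phi 17.74 r 0.0585 F [  3.439  -13.734   -0.8678] Ft -14.13 Fr -0.91 w 0.029955373612379578 j [ 0.0369  0.4925  0.1105  1.1846 -0.0093 -0.2493]
```

Emit:
apply_moves --targets '[[[-0.016, 0.033, 0, 1.43, -0.3], [-0.016, 0.033, 0, 1.43, -0.3], [-0.016, 0.033, 0, 1.43, -0.3], [-0.016, 0.033, 0, 1.43, -0.3]]]'

```text
clock: 9.28
eef_pos: [0.5987, 0.025, 0.1491]
tool_rot: [-0.192, 0.981, -0.005, 0.002]
ft_force: [4.0, -13.2, -1.2]
grip_width: 0.0303
grasp_force: 6.9
```

Emit:
apply_moves --targets '[[[-0.019, 0.031, 0, 1.43, -0.3], [-0.019, 0.031, 0, 1.43, -0.3], [-0.019, 0.031, 0, 1.43, -0.3], [-0.019, 0.031, 0, 1.43, -0.3]]]'

```text
clock: 9.62
eef_pos: [0.5962, 0.0304, 0.1492]
tool_rot: [-0.241, 0.971, -0.005, 0.002]
ft_force: [5.6, -12.2, -1.3]
grip_width: 0.03
grasp_force: 6.5
```

Emit:
apply_moves --targets '[[[-0.022, 0.029, 0, 1.43, -0.3], [-0.022, 0.029, 0, 1.43, -0.3], [-0.022, 0.029, 0, 1.43, -0.3], [-0.022, 0.029, 0, 1.43, -0.3]]]'

```text
clock: 9.95
eef_pos: [0.5928, 0.0358, 0.1492]
tool_rot: [-0.289, 0.957, -0.004, 0.002]
ft_force: [6.3, -10.0, -2.7]
grip_width: 0.0299
grasp_force: 5.8
```

```bash
python3 s.py
```

```text
t 9.95 p [0.5928 0.0358 0.1492] thy 123.61 tilt -1.0 phi 35.5 r 0.0588 F [  6.2998 -10.0257  -2.6735] Ft -11.82 Fr -0.69 w 0.029882138133007188 j [ 0.0636  0.477   0.0856  1.1728 -0.0067 -0.523 ]
```

Emit:
apply_moves --targets '[[[-0.025, 0.027, 0, 1.43, -0.3], [-0.025, 0.027, 0, 1.43, -0.3], [-0.025, 0.027, 0, 1.43, -0.3], [-0.025, 0.027, 0, 1.43, -0.3]]]'

```text
clock: 10.28
eef_pos: [0.5887, 0.0412, 0.1491]
tool_rot: [-0.337, 0.942, -0.003, 0.003]
ft_force: [6.4, -7.6, -1.8]
grip_width: 0.0299
grasp_force: 4.6
```

Emit:
apply_moves --targets '[[[-0.027, 0.024, 0, 1.43, -0.3], [-0.027, 0.024, 0, 1.43, -0.3], [-0.027, 0.024, 0, 1.43, -0.3], [-0.027, 0.024, 0, 1.43, -0.3]]]'

```text
clock: 10.62
eef_pos: [0.5838, 0.0461, 0.1489]
tool_rot: [-0.384, 0.923, -0.002, 0.002]
ft_force: [4.4, -3.7, -2.5]
grip_width: 0.0295
grasp_force: 3.2
```

Emit:
apply_moves --targets '[[[-0.029, 0.021, 0, 1.43, -0.3], [-0.029, 0.021, 0, 1.43, -0.3], [-0.029, 0.021, 0, 1.43, -0.3], [-0.029, 0.021, 0, 1.43, -0.3]]]'

```text
clock: 10.95
eef_pos: [0.578, 0.0505, 0.1486]
tool_rot: [-0.43, 0.903, -0.001, 0.001]
ft_force: [2.7, -2.9, -0.7]
grip_width: 0.0299
grasp_force: 1.9
```

```bash
python3 s.py
```

```text
t 10.95 p [0.578  0.0505 0.1486] thy 140.91 tilt -1.0 phi 55.96 r 0.0589 F [ 2.6853 -2.859  -0.6945] Ft -3.83 Fr -0.87 w 0.02988102883620337 j [ 0.0873  0.4541  0.0475  1.1613 -0.0004 -0.8012]
```

Emit:
apply_moves --targets '[[[-0.031, 0.018, 0, 1.43, -0.3], [-0.031, 0.018, 0, 1.43, -0.3], [-0.031, 0.018, 0, 1.43, -0.3], [0, 0, 0, 0, -0.3], [0, 0, 0, 0, -0.3]]]'

```text
clock: 11.37
eef_pos: [0.5724, 0.0534, 0.1483]
tool_rot: [-0.463, 0.887, 0.001, -0.0]
ft_force: [0.8, -0.3, -0.6]
grip_width: 0.03
grasp_force: 0.2
```

```bash
python3 s.py
```

```text
t 11.3667 p [0.5724 0.0534 0.1483] thy 145.12 tilt -1.0 phi 62.08 r 0.0585 F [ 0.7728 -0.2663 -0.6415] Ft -0.81 Fr 0.13 w 0.02997365000460823 j [ 0.0925  0.4471  0.0354  1.1599  0.001  -0.8695]
```

Resistance has fallen to nothing (about 1.3 rad past the catch). Next: centre the jaws, open, and lift.

Emit:
apply_moves --targets '[[[0.04, -0.028, 0, 0, -0.3], [0.04, -0.028, 0, 0, -0.3], [0.04, -0.028, 0, 0, -0.3], [0, 0, 0, 0, -0.15], [0, 0, 0, 0, 0], [0, 0, 0, 0, 0], [0, 0, 0, 0, 0]]]'

```text
clock: 11.95
eef_pos: [0.5776, 0.0494, 0.1482]
tool_rot: [-0.462, 0.887, 0.0, -0.0]
ft_force: [-0.8, -0.4, -0.0]
grip_width: 0.0427
grasp_force: 0.0
```

Emit:
apply_moves --targets '[[[0, 0, 0.1, 0, 0], [0, 0, 0.25, 0, 0], [0, 0, 0.5, 0, 0], [0, 0, 0.5, 0, 0], [0, 0, 0.4, 0, 0], [0, 0, 0.2, 0, 0], [0, 0, 0, 0, 0]]]'

```text
clock: 12.53
eef_pos: [0.5792, 0.0496, 0.2295]
tool_rot: [-0.462, 0.887, -0.001, 0.003]
ft_force: [0.0, 0.2, 0.6]
grip_width: 0.043
grasp_force: 0.0
```

```bash
python3 s.py
```

```text
t 12.5333 p [0.5792 0.0496 0.2295] thy 145.08 tilt -1.0 phi 54.47 r 0.0588 F [0.0186 0.1879 0.6467] Ft 0.09 Fr 0.16 w 0.042953886836185444 j [ 0.0854  0.4067  0.1899  1.3484  0.     -0.8759]
```

Emit:
apply_moves --targets '[[[-0.35, -0.45, 0, 2.65, -1], [-0.45, -0.6, 0, 2.65, -1], [-0.5, -0.68, 0, 2.65, -1], [-0.5, -0.68, 0, 2.65, -1], [-0.5, -0.68, 0, 2.65, -1], [-0.5, -0.68, 0, 2.65, -1], [-0.45, -0.6, 0, 2.65, -1], [-0.33, -0.42, 0, 2.65, -1]]]'

```text
clock: 13.2
eef_pos: [0.4322, -0.1436, 0.2255]
tool_rot: [-0.618, 0.786, 0.001, -0.001]
ft_force: [0.9, -0.3, -0.2]
grip_width: -0.0
grasp_force: 0.0
```

Emit:
apply_moves --targets '[[[0, 0, 0, 0, -1], [0, 0, 0, 0, -1], [0, 0, 0, 0, -1]]]'

```text
clock: 13.45
eef_pos: [0.4346, -0.1419, 0.2259]
tool_rot: [-0.617, 0.787, 0.0, 0.0]
ft_force: [-0.3, -0.6, 1.0]
grip_width: 0.0003
grasp_force: 0.0
```

```bash
python3 s.py; python3 - <<'E'
from h import *
s,_=imaging.camera("side");t,_=imaging.camera("top")
a=cv2.resize(t[145:275,250:410],(480,390),interpolation=cv2.INTER_CUBIC);b=cv2.resize(s[190:320,220:325],(315,390),interpolation=cv2.INTER_CUBIC)
cv2.imwrite("pics/p6.png",np.hstack([a,b]))
E
```

```text
t 13.45 p [ 0.4346 -0.1419  0.2259] thy 166.24 tilt -1.0 phi -127.55 r 0.1811 F [-0.2571 -0.6275  1.0039] Ft 0.18 Fr 0.65 w 0.00031724565831535667 j [-0.3159  0.1683 -0.1456  1.2574  0.0005 -1.6465]
```

View pics/p6.png

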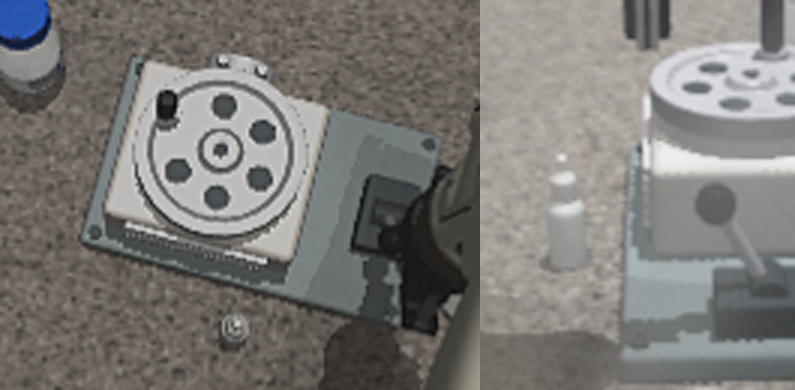

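The picture shows the knob now at the upper left of the wheel, about (167,105), and the bottles untouched. The closed fingers are on the robot side of the lever ball. Next I'll descend and push.

Emit:
apply_moves --targets '[[[0, 0, -0.2, 0, -1], [0, 0, -0.4, 0, -1], [0, 0, -0.55, 0, -1], [0, 0, -0.65, 0, -1], [0, 0, -0.65, 0, -1], [0, 0, -0.45, 0, -1], [0, 0, -0.25, 0, -1], [0, 0, -0.1, 0, -1]]]'

```text
clock: 14.22
eef_pos: [0.4331, -0.1409, 0.0936]
tool_rot: [-0.618, 0.786, 0.002, -0.001]
ft_force: [-0.2, 0.2, -0.2]
grip_width: 0.0001
grasp_force: 0.0
```

Emit:
apply_moves --targets '[[[0, 0, 0, 0, -1], [0.1, -0.025, 0, 0, -1], [0.1, -0.025, 0, 0, -1], [0.1, -0.025, 0, 0, -1], [0, 0, 0, 0, -1]]]'

```text
clock: 14.63
eef_pos: [0.4482, -0.1456, 0.0972]
tool_rot: [-0.618, 0.786, -0.001, 0.001]
ft_force: [-0.6, 0.0, -0.0]
grip_width: 0.0
grasp_force: 0.0
```

Emit:
apply_moves --targets '[[[0.1, -0.025, 0, 0, -1], [0.1, -0.025, 0, 0, -1], [0.1, -0.025, 0, 0, -1], [0.1, -0.025, 0, 0, -1]]]'

```text
clock: 14.97
eef_pos: [0.4627, -0.1493, 0.0966]
tool_rot: [-0.618, 0.787, 0.0, -0.0]
ft_force: [-6.6, 1.8, 14.6]
grip_width: 0.0005
grasp_force: 7.6
```

Emit:
apply_moves --targets '[[[0.1, -0.025, 0, 0, -1], [0.1, -0.025, 0, 0, -1], [0.1, -0.025, 0, 0, -1], [0.1, -0.025, 0, 0, -1]]]'

```text
clock: 15.3
eef_pos: [0.481, -0.1539, 0.0987]
tool_rot: [-0.618, 0.787, -0.002, 0.002]
ft_force: [-2.4, 1.0, 10.5]
grip_width: 0.0002
grasp_force: 5.0
```

```bash
python3 s.py; python3 - <<'E'
from h import *
s,_=imaging.camera("side")
cv2.imwrite("pics/p7.png",cv2.resize(s[200:320,240:400],(800,600),interpolation=cv2.INTER_CUBIC))
E
```

```text
t 15.3 p [ 0.481  -0.1539  0.0987] thy 166.28 tilt -1.0 phi -112.37 r 0.1683 F [-2.4391  1.013  10.5485] Ft -2.64 Fr -0.01 w 0.00015048953951652378 j [-0.3098  0.3642 -0.2377  0.9635  0.0002 -1.6411]
```

View pics/p7.png

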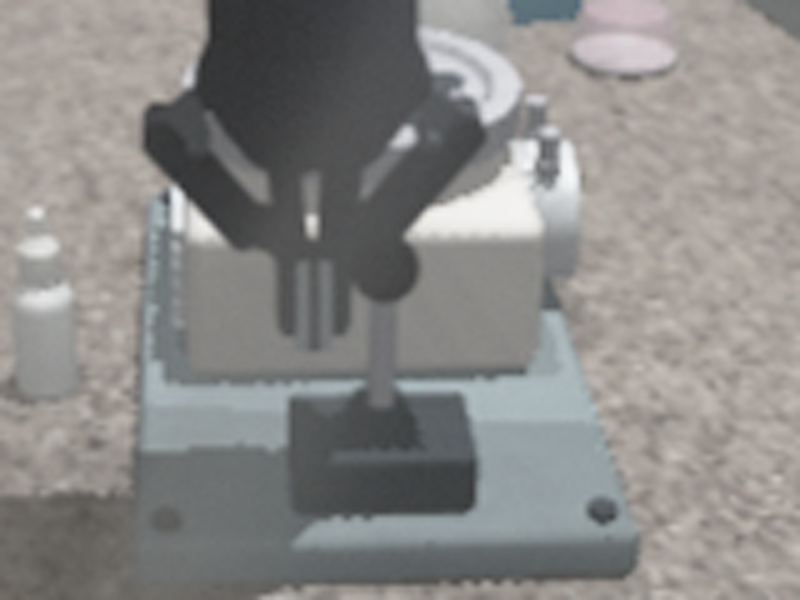

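The lever is upright, with its ball (crop 388,268) pressing up under the finger knuckle. I'll back off slightly, raise 12 mm, and continue.

Emit:
apply_moves --targets '[[[-0.1, 0.025, 0, 0, -1], [-0.05, 0.012, 0, 0, -1], [0, 0, 0.1, 0, -1], [0, 0, 0.1, 0, -1], [0, 0, 0.1, 0, -1], [0, 0, 0, 0, -1]]]'

```text
clock: 15.85
eef_pos: [0.4733, -0.1519, 0.1093]
tool_rot: [-0.618, 0.787, -0.001, 0.001]
ft_force: [0.2, -0.0, -0.5]
grip_width: 0.0001
grasp_force: 0.0
```

Emit:
apply_moves --targets '[[[0.1, -0.025, 0, 0, -1], [0.1, -0.025, 0, 0, -1], [0.1, -0.025, 0, 0, -1], [0.1, -0.025, 0, 0, -1], [0.1, -0.025, 0, 0, -1]]]'

```text
clock: 16.27
eef_pos: [0.4928, -0.1568, 0.1081]
tool_rot: [-0.618, 0.787, 0.0, -0.0]
ft_force: [-1.0, 0.8, 0.2]
grip_width: 0.0003
grasp_force: 0.5
```

Emit:
apply_moves --targets '[[[0.1, -0.025, -0.03, 0, -1], [0.1, -0.025, -0.03, 0, -1], [0.1, -0.025, -0.03, 0, -1]]]'

```text
clock: 16.52
eef_pos: [0.5049, -0.1598, 0.1044]
tool_rot: [-0.618, 0.787, 0.0, -0.0]
ft_force: [-0.6, 0.7, 0.4]
grip_width: -0.0001
grasp_force: 0.4
```

Emit:
apply_moves --targets '[[[0.1, -0.025, -0.03, 0, -1], [0.1, -0.025, -0.03, 0, -1], [0, 0, 0, 0, -1]]]'

```text
clock: 16.77
eef_pos: [0.5126, -0.1617, 0.1019]
tool_rot: [-0.618, 0.787, 0.0, -0.0]
ft_force: [-0.5, -0.5, -0.1]
grip_width: 0.0002
grasp_force: 0.1
```

```bash
python3 s.py
```

```text
t 16.7667 p [ 0.5126 -0.1617  0.1019] thy 166.28 tilt -1.0 phi -101.2 r 0.1666 F [-0.5189 -0.51   -0.1206] Ft -0.41 Fr 0.6 w 0.00015363661622511715 j [-0.3056  0.4219 -0.1377  1.0123 -0.     -1.6369]
```

Emit:
apply_moves --targets '[[[0.075, -0.018, -0.02, 0, -1], [0.075, -0.018, -0.02, 0, -1]]]'

```text
clock: 16.93
eef_pos: [0.5135, -0.162, 0.1002]
tool_rot: [-0.617, 0.787, 0.004, -0.003]
ft_force: [-19.0, 4.7, 12.6]
grip_width: -0.0001
grasp_force: 10.2
```

Emit:
apply_moves --targets '[[[0.05, -0.012, 0, 0, -1], [0.05, -0.012, 0, 0, -1]]]'

```text
clock: 17.1
eef_pos: [0.5138, -0.162, 0.0999]
tool_rot: [-0.617, 0.787, 0.007, -0.006]
ft_force: [-26.1, 6.1, 20.2]
grip_width: -0.0002
grasp_force: 13.9
```

```bash
python3 s.py; python3 - <<'E'
from h import *
s,_=imaging.camera("side")
cv2.imwrite("pics/p8.png",cv2.resize(s[200:320,240:400],(800,600),interpolation=cv2.INTER_CUBIC))
E
```

```text
t 17.1 p [ 0.5138 -0.162   0.0999] thy 166.26 tilt -0.9998 phi -100.79 r 0.1666 F [-26.1433   6.114   20.2419] Ft -26.83 Fr -1.11 w -0.00015759153658838053 j [-0.3047  0.4378 -0.1182  1.0331 -0.0013 -1.6356]
```

View pics/p8.png

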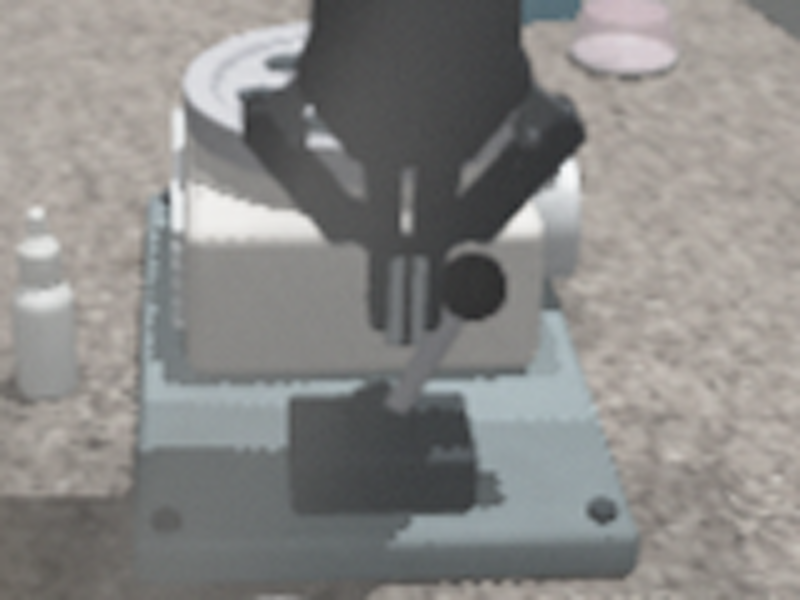

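The lever is at its hard stop: it leans right (ball at 473,287) and the push force has risen sharply with no motion. I'll back off, lift and retreat.

Emit:
apply_moves --targets '[[[-0.1, 0.025, 0, 0, -1], [-0.15, 0.037, 0, 0, -1], [-0.2, 0.05, 0, 0, -1], [-0.2, 0.05, 0, 0, -1], [-0.1, 0.025, 0.1, 0, -1], [0, 0, 0.3, 0, -1], [0, 0, 0.5, 0, -1], [0, 0, 0.6, 0, -1]]]'

```text
clock: 17.82
eef_pos: [0.4915, -0.1563, 0.1605]
tool_rot: [-0.618, 0.787, 0.001, -0.001]
ft_force: [-0.2, -0.6, -0.2]
grip_width: -0.0005
grasp_force: 0.0
```

Emit:
apply_moves --targets '[[[0, 0, 0.6, 0, -1], [0, 0, 0.6, 0, -1], [-0.2, -0.4, 0.4, 0, -1], [-0.4, -0.7, 0.2, 0, -1], [-0.4, -0.7, 0, 0, -1], [-0.4, -0.7, 0, 0, -1], [-0.2, -0.4, 0, 0, -1], [0, 0, 0, 0, -1]]]'

```text
clock: 18.48
eef_pos: [0.4271, -0.2756, 0.2333]
tool_rot: [-0.616, 0.788, -0.001, -0.0]
ft_force: [-0.5, 0.1, 0.5]
grip_width: -0.0002
grasp_force: 0.0
```

Emit:
apply_moves --targets '[[[-0.4, -0.4, 0, 0, -1], [-0.6, -0.6, 0, 0, -1], [-0.6, -0.6, 0, 0, -1], [-0.3, -0.3, 0, 0, -1], [0, 0, 0, 0, -1], [0, 0, 0, 0, -1], [0, 0, 0, 0, -1], [0, 0, 0, 0, -1]]]'

```text
clock: 19.15
eef_pos: [0.3535, -0.3478, 0.2328]
tool_rot: [-0.618, 0.786, -0.0, 0.0]
ft_force: [-1.2, -0.6, -0.6]
grip_width: -0.0003
grasp_force: 0.0
```

```bash
python3 s.py; python3 - <<'E'
from h import *
s,_=imaging.camera("side");t,_=imaging.camera("top")
a=cv2.resize(t[145:275,240:410],(510,390),interpolation=cv2.INTER_CUBIC);b=cv2.resize(s[190:320,270:365],(285,390),interpolation=cv2.INTER_CUBIC)
cv2.imwrite("pics/p9.png",np.hstack([a,b]))
E
```

```text
t 19.15 p [ 0.3535 -0.3478  0.2328] thy 166.38 tilt -1.0 phi -118.72 r 0.3985 F [-1.2166 -0.581  -0.633 ] Ft -0.79 Fr 1.09 w -0.000332851357527677 j [-0.7775  0.2396 -0.037   1.2938  0.0005 -2.1106]
```

View pics/p9.png

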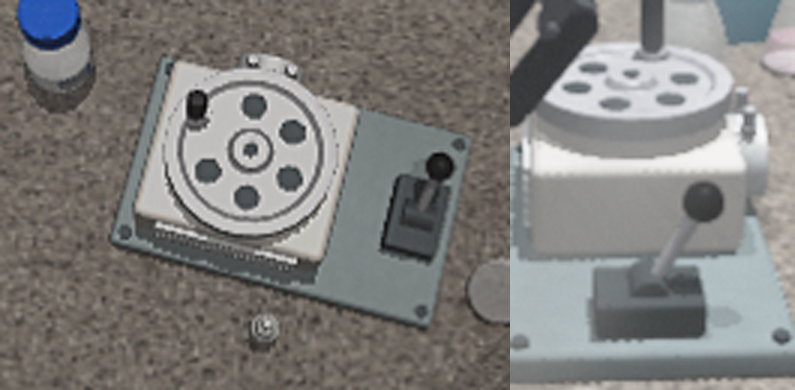

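The lever leans fully to the far side (ball at crop 440,166), the knob stays at (197,97), and the bystanders are in place. I'll do a quick numeric check and then hand in.

```bash
python3 - <<'E'
from h import *
b,e=tri((386.7,200.3),(334.7,257));v=b[:2]-np.array([.504,-.1586]);x=v@[.971,-.237];print(b,e,x,np.arcsin(x/.07)+.5)
k=onz("top",305.7,177.3,.167)[:2]-[.545,.0017];print(np.degrees(np.arctan2(k[1],k[0])),np.hypot(*k))
print(order.job_done())
E
```

```text
[ 0.53972992 -0.16711112  0.1019715 ] 0.00038596278933842313 0.03671089153039886 1.0520588119162473
56.11986348653658 0.0584181130293998
the job is handed in; nothing more can be done
None
```

The job is handed in: I turned the flywheel past the roughly 14 N peak and stopped about 1.3 rad after the catch, where resistance was almost nothing, then pushed the brake lever to its far stop; the bottles and dish look undisturbed in the last picture, though the verdict isn't shown.

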